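# Press and slide a microscope slide carrier under the leaf springs of a scanner dock

### The arm

A 6-joint arm with a two-finger parallel gripper is mounted at the origin on the work surface. World frame = base frame: x ahead of the robot, y to its left, z up, the work surface at z = 0. Lengths are in m, angles in rad, forces in N, time in s.
With the tool pointing down it reaches from about 0.3 to 0.875 m from the base axis. Payload 6.4 kg.
Tool frame: the origin (TCP) lies midway between the tips of the shut fingers; the grasp point (between the pads) lies ctrl.tcp_to_grasp behind it (ctrl.tcp_to_grasp is the distance from the TCP to the grasp point, in m); y points along the fingers, z is the direction in which the jaws open and shut, and the axes are right-handed (so a half turn about y gives the same grasp; the last joint's range is limited). The gripper opens to 88 mm and grips with 3 to 60 N. Pads are 18 mm wide; open, the fingers measure 123 mm over their backs; the gripper's body (75 mm by 187 mm) begins 45 mm behind the grasp point.
Start: joints at [-0.206, 0.181, 1.607, -0, 1.354, -0.206], TCP at [0.575, 0, 0.217] pointing down, gripper open.
Joint ranges: [-2.99, 2.99], [-0.89, 2.07], [0.3, 2.58], [-1.14, 4.28], [0, 2.63], [-3.12, 3.12]. Speed limits (rad/s): [2.57, 2.57, 3.01, 3.14, 3.14, 3.14].

### API

Orientations are given as a rotation vector (axis times angle).
In Python, from plant import ctrl gives the robot as it stands.
- The arm moves only by the tool servo_tool, never from a script. Its argument "commands" is a list of rows, each a list of 6 numbers: the shift along the tool's x, y, z in cm, then the turn, a rotation vector about the tool's x, y, z in rad. A call has 1 to 20 rows; each row is the pose to reach, as a shift and turn from the pose commanded when the call began, along the tool's axes at that moment; what a row does not reach only later rows make up. A row lasts 1/8 s, in which the tool goes at most 62.5 mm and 10.7 degrees, less where a joint would pass 70% of its speed; a pose out of reach is approached as far as the arm can. A call with a gripper value outside its range is refused whole. "jaw" is the opening, from 0 (shut) to 1 (fully open), set as the call begins (left out, the last holds). The fingers move at their own pace and stop on an object; "grip_force" is the grip in N (left out, the last holds). Time passes only in rows, so rows that repeat a pose let the fingers close. It gives the time, the measured TCP pose, the force and the opening at its end, in the units of the state.
- ctrl.state(): the state, without advancing time (a new reading comes with each control period).
- ctrl.get_image(name): name is "scene" or "side" or "wrist"; returns a dict with "pixels" (400x640x3 uint8, red, green, blue), "fx", "fy", "cx", "cy" (pixels), "R" (3x3) and "t" (3): a world point X has camera coordinates R X + t; the wrist camera has in their place "tool_from_camera" (4x4, takes a point from camera to tool coordinates, whose origin is the TCP and whose axes are the tool frame's). Camera axes: x right, y down, z forward; pixel columns grow to the right and rows downward; lengths in m; the calibration is good to about 2 mm. A picture is of the moment at which its call begins: read the wrist's pose just before it. There is no depth.
- ctrl.hand_in(): hands the job in, once; it reports no verdict.
Trained networks look in a picture, given as the dict that the camera call returned (one of the last four; its "shot" number tells which), for a name from the list of things; names that differ only in an ending like _2 or _b are one class to them, and where a whole thing is asked for, a point or a joint stands for the part that bears it (a point fixed in the world has none). Each returns a list of dicts, best first, with "conf" (0 to 1); they miss things now and then, are a little off and sometimes report something else, mostly with a low value. They report only what shows in the picture. A call takes as long as a camera call. They do not tell look-alikes from the thing itself.
- ctrl.find_in(picture, target): "rect" ([centre column, centre row, width, height] in pixels, round what is visible of it).
- ctrl.cut_out(picture, target): "pixels" (400x640 bool, what is visible of it) and "rect" ([centre column, centre row, width, height] in pixels, round what is visible of it).
The state is a dict: "t": time; "joints": joint angles; "qvel": joint speeds; "joint_efforts": joint torques, N m; "position": TCP position; "eef_rot": TCP orientation; "ft_force": force on the tool from outside, world axes, zero at the start; "wrist_torque": the same for the moment, N m; "grip_width": opening from 0.0 (shut) to 1.0 (fully open).
Only numpy, scipy, OpenCV 4.12 (cv2) and the standard library are available. Lean on these libraries where they do the work, as an engineer would, in place of code of your own. Each camera call takes 0.05 s, during which the arm holds its last target. There are 200 camera calls.

### The job

Load the slide carrier into the scanner dock: with the fingertips press it firmly down (it has a grooved thumb pad at its rear) so that it sinks with the sprung bed, and keep pressing while you slide it forward under the cross bar and the leaf springs until its nose is fully home against the end stop. Then let go and move clear. Do not lift the carrier, and leave the glassware and boxes around it undisturbed.

Things in the scene. Friction and masses are not known exactly. Their poses are not given: they have to be found in the camera images.
- dock: Loading dock fixed to the bench: white base plate 285 x 105 x 12 mm (x = -150 to +135 mm). Origin: at bench height in the middle of the channel; x is the direction in which the carrier is slid in, z up. Two aluminium rails (inner faces y = +-26 mm, tops 33 mm above the bench) guide the carrier. At its far end: cross bar, leaf springs and end stop.
- carrier: Loose black slide carrier, 140 long (x) x 50 wide x 16 mm, about 0.15 kg, a glass slide on its flat front. Origin: centre of its underside; x towards its nose, as the dock's x. It starts lying on the raised bed, its nose 15 to 40 mm short of the cross bar, its top 44 mm above the bench; pressed fully down its top is at 34 mm. At home its origin is at x = 45 mm of the dock.
- pad (a point): Centre of the thumb pad on top of the carrier: the flat grooved area from x = -70 to -26 mm of the carrier, full width, 16 mm above its underside (this point: x = -48 mm). An upright cross rib, 8 mm thick and high, 46 mm wide, bounds it in front (x = -26 to -18 mm); its rear face can be pushed forward. Axes as the carrier's.
- nose (a point): Middle of the upper front edge of the carrier, 70 mm ahead of its middle; at home it meets the end stop.
- stop (a point): Middle of the end stop's face, x = 115 mm of the dock, 34 mm above the bench (its top is at 48 mm); the nose must reach it.
- bar (a point): Middle of the near lower edge of the fixed cross bar, x = 50 mm of the dock, 39 mm above the bench: 5 mm below the top of the raised carrier, 5 mm above that of the fully pressed one. The bar ends at x = 62 mm; its top is at 51 mm, its posts at y = +-34 to 49 mm.
- bed (a joint): Depth of the sprung bed under the carrier, a slippery white strip that only moves up and down: 0 raised, 0.010 m fully down. It starts to sink at about 5 N (less the carrier's weight) and is fully down at about 13 N; more than 5 mm is needed to pass the bar. Let go under the bar, the carrier rises until it bears on bar and springs.
- dish: Bystander: clear covered petri dish, 94 mm across, 15 mm high, beside the dock. Origin: centre of its underside.
- vial: Bystander: small glass vial, 24 mm across, 45 mm high, beside the dock. Origin: centre of its underside.
- slidebox: Bystander: grey slide box with white lid, 84 x 36 x 30 mm, beside the dock. Origin: centre of its underside.
- dropper: Bystander: amber dropper bottle, 30 mm across, 58 mm high, beside the dock. Origin: centre of its underside.
- beaker: Bystander: glass beaker, 68 mm across, 90 mm high, at the right. Origin: centre of its underside.
- tips (a point): Point between the tips of the two steel leaf springs (8 mm wide, at y = +-18 mm) that hang from the bar's far side: x = 98 mm of the dock, 29 mm above the bench when free. They yield upward and press on the carrier's top with 3 to 6 N together.
There are look-alikes about, which are no part of the job. Of the things that look like the carrier, the smallest one is meant.

How it is judged:
On the way, in this order (a step that is already met when the one before it is completed fails the run):
1. the carrier is pressed down so that the bed sinks more than 5 mm (value of joint bed above 0.005 m and contact force between any of the fingers, the arm and carrier above 2 N), for 0.1 s.
2. the nose has passed under the cross bar and the leaf springs (x of nose in the frame of dock above 0.1 m), for 0.05 s.
At the end, for the whole second after the job is handed in: The carrier lies level in the channel under the bar and springs, at rest, its nose within 4 mm of the end stop (x of nose in the frame of dock above 0.111 m and z of nose in the frame of dock below 0.042 m and angle between the x axis of carrier and the x axis of dock, either way round below 0.06 rad and angle between carrier's own z axis and vertical below 0.06 rad and linear speed of carrier below 0.01 m/s); the robot touches nothing.
It fails at once if the carrier is lifted (its pad more than 12 mm above its starting height) or tipped (z of any of pad, nose in the frame of dock above 0.056 m or angle between carrier's own z axis and vertical above 0.2 rad).
It fails at once if a bystander is moved more than 20 mm (distance of any of dish, vial, slidebox, dropper, beaker from where it was at the start of the episode above 0.02 m).
It also fails if it takes over 38 s, if anything falls off the work surface, if the arm or the gripper's body presses on something with over 40 N, if the wrist force passes 120 N, or if a joint passes its speed limit or range.

## Working session

There is one attempt and no reset: what is moved stays moved. The work goes in short steps, Python scripts to look and compute and a tool call to move; the robot and the scene stay as the last step left them, time stands still between calls to the robot, and variables do not carry over. Pictures are saved under pics/ and viewed, about 8 in all and at most 12, crops included, and the job is handed in when it is done.

Besides the shell and the picture viewer there is one more tool, called after ">>>" by a JSON object that holds its "api" and its "payload". servo_tool: Moves the arm, as the interface text tells. Its arguments: {"type":"object","properties":{"commands":{"type":"array"},"jaw":{"type":"number"},"grip_force":{"type":"number"}},"required":["commands"]}

```bash
mkdir -p pics; ls; python3 - <<'E'
from plant import ctrl
import cv2,numpy as np
s=ctrl.state(); print(s['t'],s['position'],s['eef_rot'],s['ft_force'],s['grip_width'],ctrl.tcp_to_grasp)
for n in ['scene','side']:
    p=ctrl.get_image(n)
    cv2.imwrite(f'pics/{n}0.png',p['pixels'][:,:,::-1])
    print(n,p['fx'],p['cx'],p['cy'],np.round(p['R'],3).tolist(),np.round(p['t'],3))
    for t in ['carrier','dock','dish','vial','slidebox','dropper','beaker','bar','stop']:
        try: print(t,[(np.round(d['rect']).astype(int).tolist(),round(d['conf'],2)) for d in ctrl.find_in(p,t)])
        except Exception as e: print(t,e)
E
```

```text
pics
0.0 [5.74445782e-01 1.32454073e-04 2.16436636e-01] [-1.21019824  1.21053833 -1.20814291] [-0.0632368  -0.51228228  0.1574424 ] 1.001698731929254 0.0187
scene 463.59522290761294 329.7508107930261 189.58061214234414 [[0.454, 0.891, -0.006], [0.576, -0.298, -0.761], [-0.68, 0.342, -0.649]] [-0.097 -0.257  1.644]
carrier [([404, 164, 66, 24], 0.8), ([253, 171, 70, 27], 0.72), ([354, 208, 22, 40], 0.63), ([358, 219, 17, 64], 0.62)]
dock [([356, 225, 47, 88], 0.92)]
dish [([411, 214, 38, 31], 0.94), ([358, 210, 21, 41], 0.62)]
vial []
slidebox [([402, 247, 19, 33], 0.57)]
dropper [([310, 203, 9, 23], 0.59), ([353, 226, 46, 87], 0.22)]
beaker [([210, 270, 31, 44], 0.58), ([411, 216, 33, 30], 0.54)]
bar [([355, 228, 39, 87], 0.84)]
stop [([358, 227, 49, 85], 0.94)]
side 395.5573159136777 322.8485598445675 192.1076354033861 [[-0.996, -0.084, 0.016], [-0.065, 0.616, -0.785], [0.057, -0.784, -0.619]] [0.477 0.128 0.837]
carrier [([302, 200, 57, 41], 0.89), ([426, 174, 62, 42], 0.71), ([359, 301, 93, 96], 0.66)]
dock [([294, 202, 121, 84], 0.86)]
dish [([267, 250, 46, 40], 0.79), ([294, 205, 124, 82], 0.35)]
vial [([299, 172, 9, 16], 0.47)]
slidebox [([233, 216, 43, 28], 0.65), ([300, 172, 10, 16], 0.61), ([294, 203, 118, 80], 0.28)]
dropper [([341, 176, 9, 22], 0.71)]
beaker [([306, 116, 20, 31], 0.66)]
bar [([295, 204, 123, 81], 0.85)]
stop [([294, 202, 125, 82], 0.71)]
```

```bash
python3 - <<'E'
import cv2
a=cv2.imread('pics/scene0.png')[130:310,180:460]; b=cv2.imread('pics/side0.png')[90:360,180:480]
cv2.imwrite('pics/a.png',cv2.resize(a,None,fx=2.85,fy=2.85,interpolation=3)); cv2.imwrite('pics/b.png',cv2.resize(b,None,fx=2.2,fy=2.2,interpolation=3))
E
```

```text
(no output)
```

View pics/a.png

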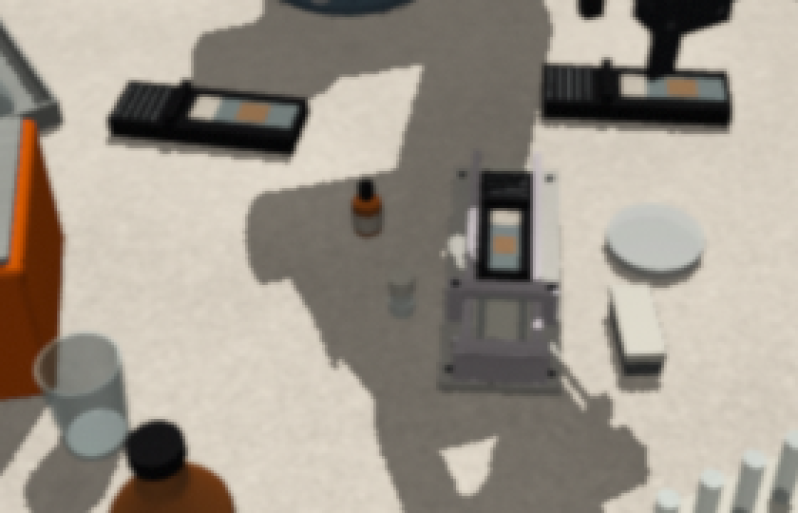

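View pics/b.png

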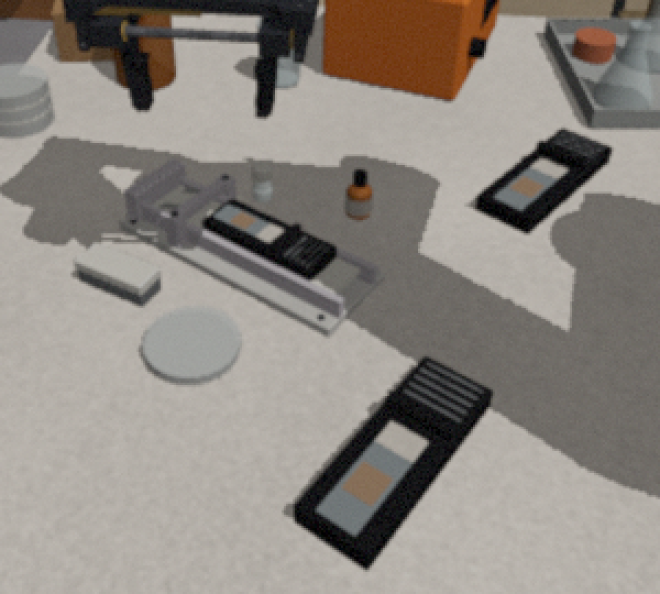

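The dock carrier (scene 356,208) is the smallest of the three. The look-alikes, both larger, lie on the bench at scene (253,171) and (404,164). Next I fit the dock pose from its corners and take a wrist view.

```bash
cat > h.py <<'E'
from plant import ctrl
import cv2,numpy as np
from scipy.spatial.transform import Rotation as Ro
from scipy.optimize import least_squares
def wcam(p,s):
    T=np.eye(4);T[:3,:3]=Ro.from_rotvec(s['eef_rot']).as_matrix();T[:3,3]=s['position']
    M=np.linalg.inv(T@np.array(p['tool_from_camera']));p['R']=M[:3,:3];p['t']=M[:3,3];return p
def proj(p,X):
    c=np.atleast_2d(X)@np.array(p['R']).T+np.array(p['t']);return np.c_[p['fx']*c[:,0]/c[:,2]+p['cx'],p['fy']*c[:,1]/c[:,2]+p['cy']]
def d2w(q,P):
    P=np.atleast_2d(np.array(P,float));c,s=np.cos(q[2]),np.sin(q[2])
    return np.c_[q[0]+c*P[:,0]-s*P[:,1],q[1]+s*P[:,0]+c*P[:,1],P[:,2]]
def fit(obs,q0=(.55,0,0)):
    r=least_squares(lambda q:np.concatenate([(proj(p,d2w(q,P))-U).ravel() for p,P,U in obs]),q0,loss='soft_l1',f_scale=2);return r.x,r.fun
E
python3 - <<'E'
from h import *
s=ctrl.state();w=wcam(ctrl.get_image('wrist'),s)
cv2.imwrite('pics/w0.png',w['pixels'][:,:,::-1])
a=ctrl.get_image('scene');b=ctrl.get_image('side')
q,f=fit([(a,np.array([[.135,-.0525,0],[.135,.0525,0],[-.15,.0525,.012],[-.15,-.0525,.012]]),np.array([[333.7,266.8],[376.5,266.8],[375.8,190.3],[339.6,190.3]])),
 (b,np.array([[-.15,.0525,0],[-.15,-.0525,.012],[.135,.0525,0]]),np.array([[330,240],[353.6,215],[235.5,193.6]]))])
print(q,np.round(f,1))
im=w['pixels'][:,:,::-1].copy()
for P in [[-.15,.0525,.012],[-.15,-.0525,.012],[.135,.0525,.012],[.135,-.0525,.012],[.05,0,.039],[.115,0,.034],[-.15,.026,.033],[.05,.026,.033],[-.15,-.026,.033],[.05,-.026,.033]]:
    u=proj(w,d2w(q,P))[0];print(P,u.round());cv2.circle(im,tuple(int(v) for v in u),4,(0,0,255),1)
cv2.imwrite('pics/w0.png',im)
for t in ['carrier','pad','nose']: print(t,[(np.round(d['rect']).astype(int).tolist(),round(d['conf'],2)) for d in ctrl.find_in(w,t)])
E
```

```text
[ 0.56744324 -0.10249042 -0.53400616] [-0.6 -0.4  0.   1.6 -0.4 -2.  -0.8 -3.4 -1.5  3.   1.1 -2.2 -1.8  0.2]
[-0.15, 0.0525, 0.012] [225. 154.]
[-0.15, -0.0525, 0.012] [187. 231.]
[0.135, 0.0525, 0.012] [435. 272.]
[0.135, -0.0525, 0.012] [387. 334.]
[0.05, 0, 0.039] [356. 285.]
[0.115, 0, 0.034] [401. 307.]
[-0.15, 0.026, 0.033] [209. 179.]
[0.05, 0.026, 0.033] [367. 265.]
[-0.15, -0.026, 0.033] [189. 219.]
[0.05, -0.026, 0.033] [344. 299.]
carrier [([132, 60, 130, 119], 0.78), ([291, 248, 131, 99], 0.62)]
pad [([285, 248, 134, 98], 0.82), ([129, 61, 127, 123], 0.56)]
nose [([287, 248, 134, 97], 0.64), ([132, 61, 127, 122], 0.63)]
```

View pics/w0.png

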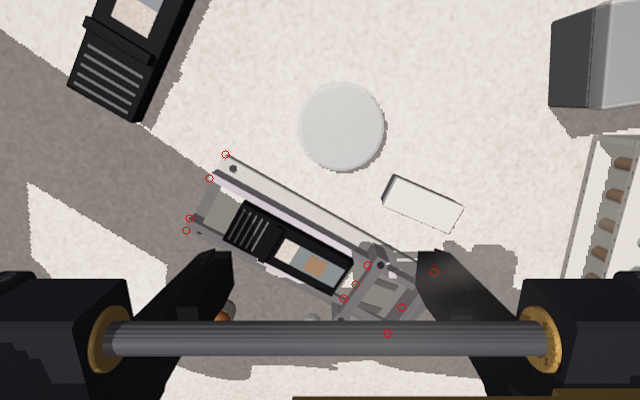

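```bash
python3 - <<'E'
from h import *
s=ctrl.state();w=wcam(ctrl.get_image('wrist'),s)
q,f=fit([(w,np.array([[-.07,.025,.044],[-.07,-.025,.044],[.07,.025,.044],[.07,-.025,.044]]),np.array([[243,201],[224,243],[357,265],[330,293]]))])
print('carrier',q,f.round(1)); R=Ro.from_rotvec(s['eef_rot']).as_matrix();print('toolaxes\n',R.round(3),s['position'])
pad=d2w(q,[-.048,0,.044])[0];print('pad',pad)
tgt=pad-d2w([0,0,q[2]],[.0,0,0])[0];tgt[2]=.14
print('shift cm',R.T@(tgt-s['position'])*100,'yaw',q[2],'tool turn about',R.T@[0,0,q[2]])
E
```

```text
carrier [ 0.53643327 -0.08371346 -0.5359174 ] [ 0.4  1.3 -1.1 -3.  -1.2 -1.4  2.7  4.2]
toolaxes
 [[ 0. -0.  1.]
 [-1.  0.  0.]
 [-0. -1. -0.]] [5.75011116e-01 2.87685383e-05 2.17315339e-01]
pad [ 0.49516285 -0.05920321  0.044     ]
shift cm [ 5.92303126  7.73161248 -7.98487443] yaw -0.5359174041805047 tool turn about [7.90144481e-06 5.35917404e-01 1.11365185e-05]
```

>>> {"api": "servo_tool", "payload": {"commands": [[1.0,1.0,-1.5,0,0.09,0],[2.0,2.5,-3.0,0,0.18,0],[3.0,4.0,-4.5,0,0.27,0],[4.0,5.5,-6.0,0,0.36,0],[5.0,7.0,-7.0,0,0.45,0],[5.9,7.7,-8.0,0,0.536,0],[5.9,7.7,-8.0,0,0.536,0],[5.9,7.7,-8.0,0,0.536,0]], "jaw": 0, "grip_force": 10}}

```text
t: 2.35
position: [0.4956, -0.059, 0.1409]
eef_rot: [-0.906, 1.59, -1.591]
ft_force: [-0.5, 0.3, 0.6]
grip_width: 0.116
```

```bash
python3 - <<'E'
from h import *
s=ctrl.state();w=wcam(ctrl.get_image('wrist'),s)
print(s['t'],s['position'],s['eef_rot'],s['ft_force'],s['grip_width'])
cv2.imwrite('pics/w1.png',w['pixels'][:,:,::-1])
np.savez('w1.npz',R=w['R'],t=w['t'],fx=w['fx'],fy=w['fy'],cx=w['cx'],cy=w['cy'])
im=w['pixels'][:,:,::-1].copy()
q=[.56744,-.10249,-.535];c=[.5364,-.0837,-.535]
for Q,P,col in [(q,[-.15,.0525,.012],(0,0,255)),(q,[-.15,.026,.033],(0,0,255)),(q,[.05,0,.039],(0,0,255)),(q,[.115,0,.034],(0,0,255)),(q,[.05,.034,.051],(0,0,255)),(q,[.135,.0525,.012],(0,0,255)),
 (c,[-.07,.025,.044],(0,255,0)),(c,[-.07,-.025,.044],(0,255,0)),(c,[.07,.025,.044],(0,255,0)),(c,[.07,-.025,.044],(0,255,0)),(c,[-.048,0,.044],(0,255,0)),(c,[-.026,.023,.052],(0,255,0))]:
    u=proj(w,d2w(Q,P))[0];print(P,u.round());cv2.circle(im,tuple(int(v) for v in u),4,col,1)
cv2.imwrite('pics/w1o.png',im)
E
```

```text
2.35 [ 0.49564044 -0.05895299  0.14085755] [-0.9062169   1.59021214 -1.59142683] [-0.53440923  0.26118653  0.63731041] 0.11584772778499006
[-0.15, 0.0525, 0.012] [248. 130.]
[-0.15, 0.026, 0.033] [245. 165.]
[0.05, 0, 0.039] [486. 197.]
[0.115, 0, 0.034] [561. 196.]
[0.05, 0.034, 0.051] [500. 159.]
[0.135, 0.0525, 0.012] [580. 130.]
[-0.07, 0.025, 0.044] [297. 168.]
[-0.07, -0.025, 0.044] [298. 227.]
[0.07, 0.025, 0.044] [473. 168.]
[0.07, -0.025, 0.044] [466. 227.]
[-0.048, 0, 0.044] [325. 199.]
[-0.026, 0.023, 0.052] [353. 173.]
```

View pics/w1o.png

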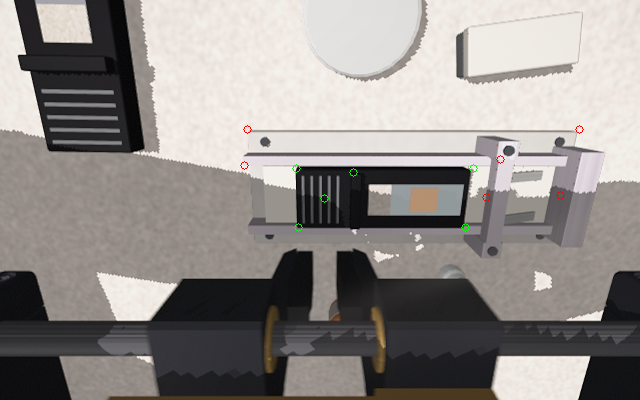

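Wrist view: carrier at (297–468, 168–228), with the grooved pad centred at (325,199). The projected points agree with it, and the fingers are aligned with the dock. Descending onto the pad.

>>> {"api": "servo_tool", "payload": {"commands": [[0,2,0,0,0,0],[0,4,0,0,0,0],[0,6,0,0,0,0],[0,7.5,0,0,0,0],[0,8.5,0,0,0,0],[0,9.0,0,0,0,0],[0,9.3,0,0,0,0],[0,9.6,0,0,0,0],[0,9.6,0,0,0,0]]}}

```text
t: 3.52
position: [0.4951, -0.059, 0.0444]
eef_rot: [-0.906, 1.592, -1.592]
ft_force: [0.4, -0.5, -1.1]
grip_width: 0.004
```

>>> {"api": "servo_tool", "payload": {"commands": [[0,0.2,0,0,0,0],[0,0.4,0,0,0,0],[0,0.4,0,0,0,0]]}}

```text
t: 3.9
position: [0.4949, -0.059, 0.0402]
eef_rot: [-0.906, 1.592, -1.592]
ft_force: [-0.4, 0.3, 0.6]
grip_width: 0.003
```

>>> {"api": "servo_tool", "payload": {"commands": [[0,0.2,0,0,0,0],[0,0.3,0,0,0,0],[0,0.3,0,0,0,0]]}}

```text
t: 4.28
position: [0.4949, -0.059, 0.0372]
eef_rot: [-0.906, 1.592, -1.592]
ft_force: [-0.5, 0.2, 0.1]
grip_width: 0.004
```

```bash
python3 - <<'E'
from h import *
s=ctrl.state();w=wcam(ctrl.get_image('wrist'),s);print(s['t'],s['position'],s['ft_force'])
b=ctrl.get_image('side')
cv2.imwrite('pics/w2.png',np.vstack([cv2.resize(w['pixels'][40:260,180:640,::-1],None,fx=1.5,fy=1.5),cv2.resize(b['pixels'][150:250,200:400,::-1],(690,270),interpolation=3)]))
E
```

```text
4.275 [ 0.49494062 -0.05899069  0.03720261] [-0.54768881  0.20783984  0.14835658]
```

View pics/w2.png

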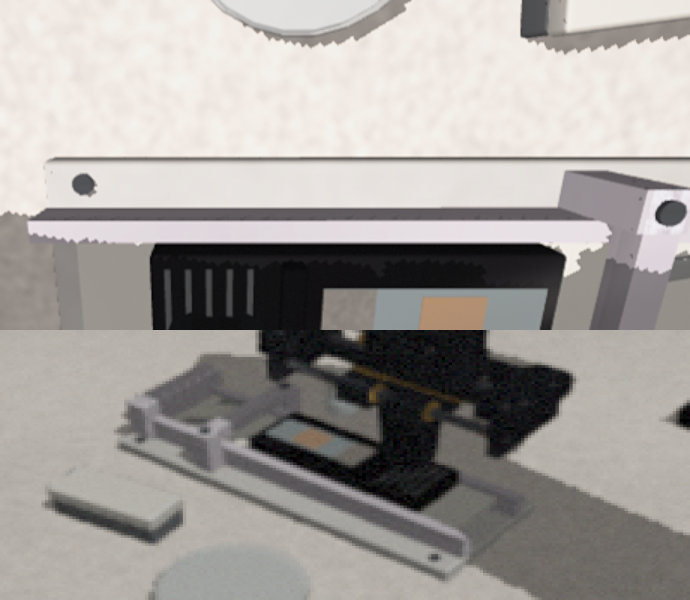

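```bash
python3 - <<'E'
from h import *
b=ctrl.get_image('side');s=ctrl.state();a=ctrl.get_image('scene')
c=[.5364,-.0837,-.535];im=b['pixels'][:,:,::-1].copy();ia=a['pixels'][:,:,::-1].copy()
k=5
def crop(im,p,x0,y0,w,h):
    o=cv2.resize(im[y0:y0+h,x0:x0+w],None,fx=k,fy=k,interpolation=3)
    for P,col in [([[-.07,.025,.044],[-.07,-.025,.044],[.07,-.025,.044],[.07,.025,.044]],(0,255,0)),([[-.07,.025,.034],[-.07,-.025,.034],[.07,-.025,.034],[.07,.025,.034]],(255,0,0))]:
        u=((proj(p,d2w(c,P))-[x0,y0]+.5)*k).astype(int);cv2.polylines(o,[u],True,col,1)
    u=((proj(p,s['position'])[0]-[x0,y0]+.5)*k).astype(int);cv2.circle(o,tuple(int(v) for v in u),5,(0,0,255),2);return o
cv2.imwrite('pics/c.png',np.hstack([crop(im,b,265,170,85,60),crop(ia,a,320,170,65,60)]))
E
```

```text
(no output)
```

View pics/c.png

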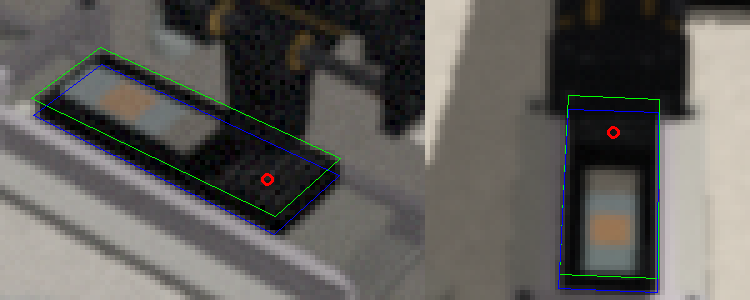

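>>> {"api": "servo_tool", "payload": {"commands": [[0,0.15,0,0,0,0],[0,0.3,0,0,0,0],[0,0.3,0,0,0,0]]}}

```text
t: 4.85
position: [0.4948, -0.0589, 0.0341]
eef_rot: [-0.906, 1.592, -1.592]
ft_force: [0.3, 0.6, -0.2]
grip_width: 0.007
```

```bash
python3 - <<'E'
from h import *
s=ctrl.state();print(s['position'],s['ft_force'],s['wrist_torque'],s['joint_efforts'])
w=ctrl.get_image('wrist');T=np.array(w['tool_from_camera']);print(T.round(3))
for P in [[0,0,0],[-.009,0,0],[-.009,-.01,0],[-.009,0,.017]]:
    c=np.linalg.inv(T)@np.r_[P,1];print(P,w['fx']*c[0]/c[2]+w['cx'],w['fy']*c[1]/c[2]+w['cy'])
cv2.imwrite('pics/w3.png',w['pixels'][100:,140:560,::-1])
E
```

```text
[ 0.49483967 -0.05891314  0.03410827] [ 0.30896722  0.56299098 -0.23515654] [-0.02580936  0.02433266 -0.02840343] [-8.07559787e-03 -3.95132339e+01 -2.60741454e+01  6.29850011e-02
 -1.83542969e-02  1.10220349e-04]
[[ 0.001  0.954  0.299 -0.077]
 [ 0.001 -0.299  0.954 -0.168]
 [ 1.    -0.    -0.001 -0.   ]
 [ 0.     0.     0.     1.   ]]
[0, 0, 0] 325.30240553833113 248.04564342302325
[-0.009, 0, 0] 325.3090230995078 232.57391739317586
[-0.009, -0.01, 0] 325.3549096056483 240.0339696648285
[-0.009, 0, 0.017] 357.20525839974647 232.5660002677182
```

View pics/w3.png

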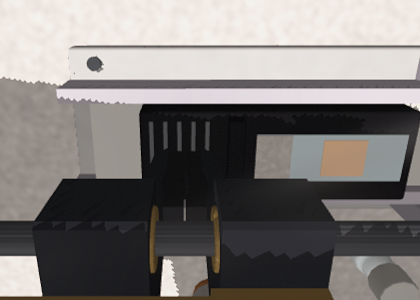

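The finger tips still look clear of the pad and there is no force, so I keep lowering with force checks.

>>> {"api": "servo_tool", "payload": {"commands": [[0,0.15,0,0,0,0],[0,0.3,0,0,0,0],[0,0.3,0,0,0,0]]}}

```text
t: 5.28
position: [0.4949, -0.0589, 0.0311]
eef_rot: [-0.906, 1.592, -1.592]
ft_force: [0.1, -0.1, 0.3]
grip_width: 0.003
```

>>> {"api": "servo_tool", "payload": {"commands": [[0,0.15,0,0,0,0],[0,0.3,0,0,0,0],[0,0.3,0,0,0,0]]}}

```text
t: 5.65
position: [0.4949, -0.0589, 0.0281]
eef_rot: [-0.906, 1.592, -1.592]
ft_force: [-0.9, -1.2, -0.3]
grip_width: 0.006
```

```bash
python3 - <<'E'
from h import *
s=ctrl.state();w=ctrl.get_image('wrist');b=ctrl.get_image('side')
g=lambda x:(255*(x/255.)**.45).astype(np.uint8)
cv2.imwrite('pics/d.png',g(np.hstack([cv2.resize(w['pixels'][180:300,250:410,::-1],(640,480),interpolation=3)[:, :400],cv2.resize(b['pixels'][160:240,280:346,::-1],(396,480),interpolation=3)])))
print(s['joints'],s['qvel'])
E
```

```text
[-3.57163977e-01  2.78634515e-01  1.92624183e+00  1.52459805e-06
  9.37067468e-01  1.78821088e-01] [-0.00035818 -0.00264836 -0.00170912 -0.00191975  0.00312628 -0.00015087]
```

View pics/d.png

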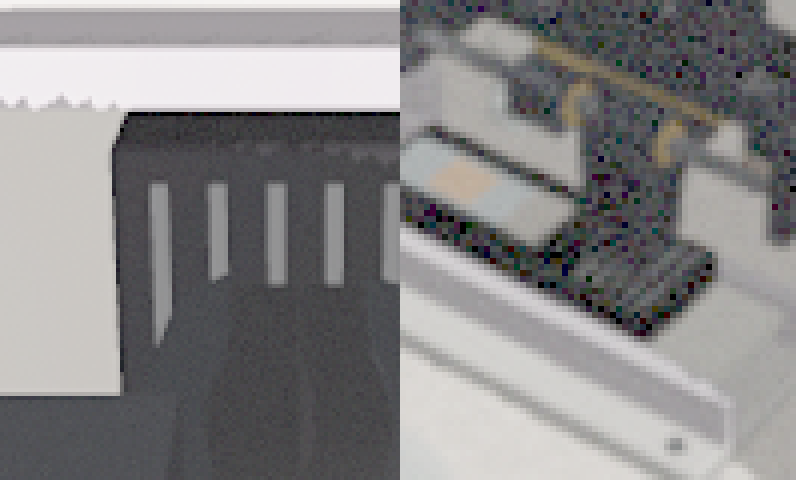

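>>> {"api": "servo_tool", "payload": {"commands": [[0,0.15,0,0,0,0],[0,0.3,0,0,0,0],[0,0.3,0,0,0,0]]}}

```text
t: 6.12
position: [0.4949, -0.0589, 0.0251]
eef_rot: [-0.906, 1.592, -1.592]
ft_force: [-0.0, -0.7, 0.2]
grip_width: 0.005
```

>>> {"api": "servo_tool", "payload": {"commands": [[0,0.1,0,0,0,0],[0,0.2,0,0,0,0],[0,0.2,0,0,0,0]]}}

```text
t: 6.5
position: [0.495, -0.059, 0.0232]
eef_rot: [-0.906, 1.592, -1.592]
ft_force: [1.3, -0.9, 0.8]
grip_width: 0.009
```

>>> {"api": "servo_tool", "payload": {"commands": [[0,0.1,0,0,0,0],[0,0.2,0,0,0,0],[0,0.2,0,0,0,0]]}}

```text
t: 6.88
position: [0.4951, -0.059, 0.0214]
eef_rot: [-0.906, 1.592, -1.592]
ft_force: [-0.9, 0.3, 2.6]
grip_width: 0.001
```

>>> {"api": "servo_tool", "payload": {"commands": [[0,0.1,0,0,0,0],[0,0.2,0,0,0,0],[0,0.2,0,0,0,0]]}}

```text
t: 7.25
position: [0.4951, -0.059, 0.0194]
eef_rot: [-0.906, 1.592, -1.592]
ft_force: [-1.8, 0.4, 5.5]
grip_width: 0.005
```

Contact at TCP z≈0.022, so the tips end about 22 mm above the stated TCP. Pressing on.

>>> {"api": "servo_tool", "payload": {"commands": [[0,0.1,0,0,0,0],[0,0.2,0,0,0,0],[0,0.3,0,0,0,0],[0,0.4,0,0,0,0],[0,0.5,0,0,0,0],[0,0.5,0,0,0,0]]}}

```text
t: 8.0
position: [0.4951, -0.059, 0.0147]
eef_rot: [-0.906, 1.592, -1.592]
ft_force: [-2.6, 1.5, 8.9]
grip_width: 0.01
```

>>> {"api": "servo_tool", "payload": {"commands": [[0,0.1,0,0,0,0],[0,0.2,0,0,0,0],[0,0.3,0,0,0,0],[0,0.3,0,0,0,0]]}}

```text
t: 8.5
position: [0.4951, -0.059, 0.0128]
eef_rot: [-0.907, 1.592, -1.592]
ft_force: [-8.0, 2.7, 20.9]
grip_width: 0.004
```

>>> {"api": "servo_tool", "payload": {"commands": [[0,0,0.3,0,0,0],[0,0,0.6,0,0,0],[0,0,1.0,0,0,0],[0,0,1.4,0,0,0],[0,0,1.8,0,0,0],[0,0,1.8,0,0,0]]}}

```text
t: 9.25
position: [0.5108, -0.0678, 0.0128]
eef_rot: [-0.906, 1.592, -1.591]
ft_force: [-7.6, 4.9, 20.8]
grip_width: 0.004
```

```bash
python3 - <<'E'
from h import *
s=ctrl.state();w=wcam(ctrl.get_image('wrist'),s);b=ctrl.get_image('side')
g=lambda x:(255*(x/255.)**.6).astype(np.uint8)
print(s['t'],s['position'],s['ft_force'])
cv2.imwrite('pics/e.png',g(np.hstack([w['pixels'][80:320,220:640,::-1],cv2.resize(b['pixels'][160:240,235:345,::-1],(330,240),interpolation=3)])))
E
```

```text
9.25 [ 0.51077323 -0.06777797  0.01283579] [-7.61654071  4.89246195 20.80063464]
```

View pics/e.png

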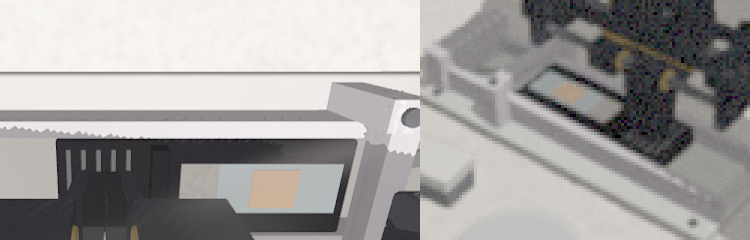

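The carrier is moving with the fingers, pressed down, and its nose is just short of the bar. Continuing.

>>> {"api": "servo_tool", "payload": {"commands": [[0,0,0.3,0,0,0],[0,0,0.7,0,0,0],[0,0,1.1,0,0,0],[0,0,1.5,0,0,0],[0,0,1.5,0,0,0]]}}

```text
t: 9.98
position: [0.5238, -0.0755, 0.0129]
eef_rot: [-0.906, 1.592, -1.591]
ft_force: [-7.0, 5.1, 19.4]
grip_width: 0.007
```

>>> {"api": "servo_tool", "payload": {"commands": [[0,0,0.4,0,0,0],[0,0,0.8,0,0,0],[0,0,1.2,0,0,0],[0,0,1.6,0,0,0],[0,0,2.0,0,0,0],[0,0,2.0,0,0,0]]}}

```text
t: 10.72
position: [0.5401, -0.0852, 0.0129]
eef_rot: [-0.907, 1.594, -1.59]
ft_force: [-9.5, 4.8, 23.0]
grip_width: 0.006
```

>>> {"api": "servo_tool", "payload": {"commands": [[0,0,0.4,0,0,0],[0,0,0.8,0,0,0],[0,0,1.2,0,0,0],[0,0,1.6,0,0,0],[0,0,2.0,0,0,0],[0,0,2.0,0,0,0]]}}

```text
t: 11.48
position: [0.5571, -0.0952, 0.0129]
eef_rot: [-0.908, 1.594, -1.59]
ft_force: [-9.4, 6.4, 23.2]
grip_width: 0.005
```

```bash
python3 - <<'E'
from h import *
s=ctrl.state();w=wcam(ctrl.get_image('wrist'),s);a=ctrl.get_image('scene')
g=lambda x:(255*(x/255.)**.6).astype(np.uint8)
print(s['t'],s['position'],s['ft_force'])
cv2.imwrite('pics/f.png',g(np.hstack([w['pixels'][80:320,220:640,::-1],cv2.resize(a['pixels'][190:270,325:385,::-1],(180,240),interpolation=3)])))
E
```

```text
11.475 [ 0.5570854  -0.09516883  0.01291035] [-9.3530623   6.40864612 23.16727909]
```

View pics/f.png

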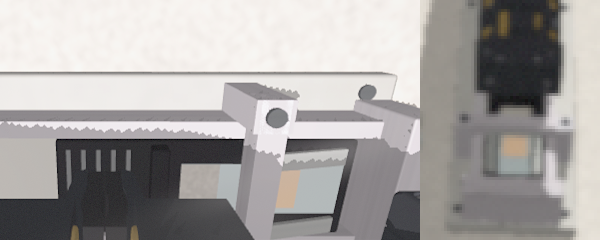

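The nose is under the springs, about 1 cm short of the stop, and the fingers have not slipped on the pad. Advancing until the stop shows in the force.

>>> {"api": "servo_tool", "payload": {"commands": [[0,0,0.3,0,0,0],[0,0,0.6,0,0,0],[0,0,0.6,0,0,0]]}}

```text
t: 11.95
position: [0.5621, -0.0981, 0.0129]
eef_rot: [-0.908, 1.595, -1.589]
ft_force: [-10.8, 6.2, 23.0]
grip_width: 0.005
```

>>> {"api": "servo_tool", "payload": {"commands": [[0,0,0.2,0,0,0],[0,0,0.4,0,0,0],[0,0,0.4,0,0,0]]}}

```text
t: 12.32
position: [0.5654, -0.1001, 0.0129]
eef_rot: [-0.908, 1.595, -1.589]
ft_force: [-11.6, 6.5, 23.0]
grip_width: 0.004
```

>>> {"api": "servo_tool", "payload": {"commands": [[0,0,0.2,0,0,0],[0,0,0.4,0,0,0],[0,0,0.4,0,0,0]]}}

```text
t: 12.7
position: [0.5655, -0.1001, 0.0128]
eef_rot: [-0.914, 1.602, -1.584]
ft_force: [-23.8, 12.6, 37.1]
grip_width: 0.007
```

>>> {"api": "servo_tool", "payload": {"commands": [[0,0,0.2,0,0,0],[0,0,0.4,0,0,0],[0,0,0.4,0,0,0]]}}

```text
t: 13.08
position: [0.5654, -0.1001, 0.0127]
eef_rot: [-0.919, 1.609, -1.579]
ft_force: [-37.4, 19.0, 50.7]
grip_width: 0.01
```

Firm contact at the stop: horizontal force about 42 N and no further motion. Now relax the forward push and lift off.

>>> {"api": "servo_tool", "payload": {"commands": [[0,0,-0.3,0,0,0],[0,0,-0.6,0,0,0],[0,-0.2,-0.7,0,0,0],[0,-0.5,-0.7,0,0,0],[0,-1.0,-0.7,0,0,0],[0,-2.0,-0.7,0,0,0],[0,-4.0,-0.7,0,0,0],[0,-7.0,-0.7,0,0,0],[0,-10.0,-0.7,0,0,0],[0,-12.0,-0.7,0,0,0],[0,-12.0,-0.7,0,0,0],[0,-12.0,-0.7,0,0,0]]}}

```text
t: 14.58
position: [0.5669, -0.1018, 0.1311]
eef_rot: [-0.906, 1.592, -1.592]
ft_force: [0.0, 0.3, 0.7]
grip_width: 0.004
```

```bash
python3 - <<'E'
from h import *
s=ctrl.state();w=wcam(ctrl.get_image('wrist'),s);b=ctrl.get_image('side')
g=lambda x:(255*(x/255.)**.6).astype(np.uint8)
print(s['t'],s['position'],s['ft_force'])
q=[.56744,-.10249,-.535]
for P in [[-.025,.025,.036],[.05,0,.039],[.115,0,.034],[.115,.0,.048]]: print(P,proj(w,d2w(q,P))[0].round())
cv2.imwrite('pics/g.png',g(np.hstack([w['pixels'][80:320,220:640,::-1],cv2.resize(b['pixels'][160:240,235:345,::-1],(330,240),interpolation=3)])))
E
```

```text
14.575 [ 0.56690466 -0.10184014  0.13106455] [0.01073524 0.33539145 0.68207454]
[-0.025, 0.025, 0.036] [294. 169.]
[0.05, 0, 0.039] [389. 200.]
[0.115, 0, 0.034] [467. 198.]
[0.115, 0.0, 0.048] [475. 203.]
```

View pics/g.png

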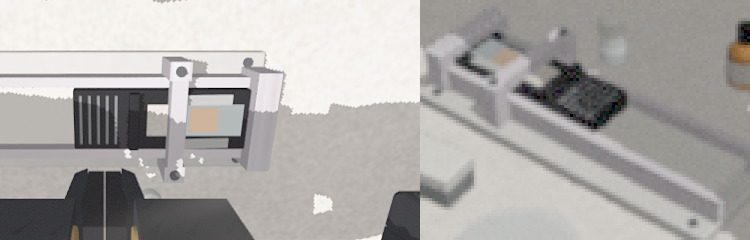

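The nose edge (crop col ~248) meets the stop face. The rear edge is at column 294, exactly where it is predicted for home, and the arm is clear. Handing in.

```bash
python3 -c "
from plant import ctrl
print(ctrl.hand_in())"
```

```text
the job is handed in; nothing more can be done
None
```

The slide carrier is in the dock with its nose against the end stop. The job was handed in at about 14.6 s; no verdict came back.

**What I did:** I chose the smallest look-alike, the one lying in the dock. With the fingers shut and lined up with the dock, I pressed on the thumb pad with about 21 N, until the bed was down. I then slid the carrier about 8 cm under the bar and springs until the horizontal push rose to about 42 N with no further movement. After that I eased off the push and lifted 12 cm clear.

**Last checks:**
- **Position:** the carrier's rear edge is at image column 294, exactly where it should be at home. The carrier looks level and straight, with its nose at the stop face.
- **Robot clear:** the tool force was back to about 0.
- **Bystanders:** in the last picture the vial and the part of the slide box in view looked undisturbed, as did the dropper. I did not re-measure any bystander, and the beaker was out of view.

**One disagreement:** the fingertips touched the pad only at a TCP height of about 22 mm, where 44 mm was expected. I therefore went by force rather than the stated height.

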